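# Slide a window cover home in the inspection nest so it presses the presence switch

## Robot

A 6-joint arm with a two-finger parallel gripper is mounted at the origin on the work surface. World frame = base frame: x ahead of the robot, y to its left, z up, the work surface at z = 0. Lengths are in m, angles in rad, forces in N, time in s.
With the tool pointing down it reaches from about 0.35 to 0.975 m from the base axis. Payload 7.1 kg.
Tool frame: the origin (TCP) lies on the centre line of the jaws, within the pads' length; the fingertips stand 17 mm ahead of it and the grasp point (between the pads) lies 2 mm behind it; z points along the fingers, x is the direction in which the jaws open and shut, and the axes are right-handed (so a half turn about z gives the same grasp; the last joint's range is limited). The gripper opens to 88 mm and grips with 3 to 60 N. Pads are 20 mm wide; open, the fingers measure 115 mm over their backs; the gripper's body (75 mm by 178 mm) begins 61 mm behind the grasp point.
Start: joints at [1.331, 0.423, 1.63, -0, 1.089, -0.019], TCP at [0.137, 0.61, 0.24] pointing down, gripper open.
Joint ranges: [-3, 3], [-0.9, 2.11], [0.09, 2.58], [-1.31, 4.45], [0.11, 2.69], [-2.54, 2.54]. Speed limits (rad/s): [2.39, 2.39, 3.01, 3.14, 3.14, 3.14].

## Interface

Orientations are given as a 3x3 rotation matrix whose columns are the frame's x, y, z axes.
In Python, from rig import * gives the robot as it stands.
- The arm moves only by the tool send_rows, never from a script. Its argument "series" is a list of rows, each a list of 7 numbers: the shift along the tool's x, y, z each as a share of 0.03 m, from -1 to 1, then the turn, a rotation vector about the tool's x, y, z each as a share of 0.12 rad, from -1 to 1, then the gripper command: -1 is shut, 1 is fully open, values between are in proportion. In form: [[tx, ty, tz, ax, ay, az, hand], ...]. A call has 1 to 10 rows; each row shifts and turns the pose as measured when the row begins, along the tool's axes as they then stand; what a row does not reach is not made up. A row lasts 1/12 s, in which the tool goes at most 41.7 mm and 7.16 degrees, less where a joint would pass 70% of its speed; a pose out of reach is approached as far as the arm can. A call with a number of a shift or a turn outside -1 to 1 is refused whole. A call with a gripper value outside its range is refused whole. The fingers move at their own pace and stop on an object; "grip_force" is the grip in N (left out, the last holds). Time passes only in rows, so rows that do not move let the fingers close. It gives the time, the measured TCP pose, the force and the opening at its end, in the units of the state.
- get_obs(): the state, without advancing time (a new reading comes with each control period).
- read_camera(name): name is "side" or "top" or "wrist"; returns a dict with "color" (420x560x3 uint8, red, green, blue), "fov_y" (degrees; the focal length in pixels is half the picture's height over the tangent of half this angle, whatever the lens; pixels are square), "cx", "cy" (the principal point, pixels), "camera_from_world" (4x4, takes a point from world to camera coordinates). Camera axes: x right, y down, z forward; pixel columns grow to the right and rows downward; lengths in m; the calibration is good to about 2 mm. A picture is of the moment at which its call begins. There is no depth.
- job_done(): hands the job in, once; it reports no verdict.
The state is a dict: "time_s": time; "joint_positions": joint angles; "qd": joint speeds; "joint_torque": joint torques, N m; "position": TCP position; "tcp_rot": TCP orientation; "force": force on the tool from outside, world axes, zero at the start; "ft_torque": the same for the moment, N m; "grip_width": finger opening in m.
Only numpy, scipy, OpenCV 4.12 (cv2) and the standard library are available. Lean on these libraries where they do the work, as an engineer would, in place of code of your own. Each camera call takes 0.05 s, during which the arm holds its last target.

## Task

Slide the window cover, window up, into the inspection nest until it is fully home against both end stops and its leading edge holds the switch lever pressed in, then let go and move clear. Handle it by its metal frame only and keep off the glass. Leave the blank plate, the driver and the jar that lie around it where they are.

Things in the scene. Friction and masses are not known exactly. Their poses are not given: they have to be found in the camera images.
- cover_center (a point): The window cover, loose: a flat gold-coloured aluminium frame, 160 mm long (its x), 120 mm wide (its y), 18 mm high, about 0.45 kg, plain vertical outer sides, frame bars 16 mm wide. Inside, 10 mm below their top, lies a polished plate with a dark round window. Point: its centre, 9 mm above the bench; z up. It lies flat outside the nest's mouth, turned up to 20 deg; either end may go in first.
- cover_glass: The cover's round window glass, dark, 72 mm across, its face 7.5 mm below the frame's top: not to be touched. Origin on the window's axis (the cover's middle) at the cover's underside; axes as the cover's.
- nest: The inspection nest, fixed: a U of smooth white plastic guide rails on an aluminium cross bar, on the bench top (no floor). x = the way in, from mouth to end stops, z up; origin on the bench, where the middle of the cover's underside lies when fully home. Side rails 14 mm high and wide, inner faces at y = +-63 mm (lane 126 mm), from x = -33 mm inwards; the cover's trailing edge (x = -80 mm at home) stays outside the mouth.
- nest_mouth (a point): Middle of the nest's mouth on the bench top, at nest x = -72 mm; axes as the nest's. Here the flared lead-ins of the two rails (14 mm high) open the lane to about y = +-85 mm; they narrow to the lane's +-63 mm at x = -33 mm.
- nest_stops (a point): Midway between the two steel stop blocks, on the bench top in the plane of their faces, nest x = +80 mm; axes as the nest's. Blocks 14 mm high, centred at y = +-49 mm. Between them is the lever, behind it the black switch body (36 mm high, nest x = 91 to 116 mm), then a low bar light (77 mm high, 190 mm wide, nest x = 148 to 187 mm).
- switch_lever (a joint): The limit switch's hinged lever: 55 mm steel strip with a white 10 mm roller at its end, level, 10 mm above the bench, on an upright pin at nest x = 86, y = -27 mm. 0 rad = free, roller towards the mouth; grows as it is pressed towards the switch, about 0.43 rad with the cover fully home. Weak spring return (under 1 N at the roller): it does not push the cover back.
- lever_roller (a point): Centre of the lever's roller, 10 mm above the bench; when free it stands about 23 mm in front of the stops' faces.
- blank_plate: Bystander, loose: flat gold-coloured blank plate without window, 130 x 95 x 11 mm, lying to the right, behind the cover. Origin under its centre.
- driver: Bystander, loose: screwdriver with green handle, 170 mm long, lying beside the nest's rail on the side away from the robot. Origin under its middle, x along it.
- screw_jar: Bystander, loose: small round jar with white lid, 52 mm diameter, 50 mm high, beside the nest's rail on the robot's side. Origin under its centre.

How it is judged:
By the outcome, as a careful person would: the job done as asked, in the order asked, and still so for the second after the job is handed in, with the robot touching nothing.
It also fails if it takes over 54 s, if anything falls off the work surface, if the arm or the gripper's body presses on something with over 40 N, if the wrist force passes 120 N, or if a joint passes its speed limit or range.

## Working session

There is one attempt and no reset: what is moved stays moved. The work goes in short steps, Python scripts to look and compute and a tool call to move; the robot and the scene stay as the last step left them, time stands still between calls to the robot, and variables do not carry over. Pictures are saved under pics/ and viewed, and the job is handed in when it is done.

Besides the shell and the picture viewer there is one more tool, called after "Request:" as name([rows], argument=value, ...), one row to a line, values as JSON. send_rows: Moves the arm, as the interface text tells. Shift numbers are shares of 0.03 m and turn numbers shares of 0.12 rad, none past 1 either way. Its arguments: {"type":"object","properties":{"series":{"type":"array","items":{"type":"array","items":{"type":"number"}}},"grip_force":{"type":"number"}},"required":["series"]}

```bash
mkdir -p pics; ls; python3 - <<'E'
from rig import *
import cv2,numpy as np
o=get_obs()
print(o['time_s'],o['position'],o['tcp_rot'],o['grip_width'],o['force'])
for n in ['top','side','wrist']:
    c=read_camera(n); cv2.imwrite(f'pics/{n}0.png',c['color'][:,:,::-1])
    print(n,c['fov_y'],c['cx'],c['cy'],np.round(c['camera_from_world'],4).tolist(), [k for k in c])
E
```

```text
pics
0.0 [0.13674105 0.60932167 0.23890988] [[ 2.19020376e-01  9.75720224e-01 -3.45745336e-04]
 [ 9.75719125e-01 -2.19020648e-01 -1.46458559e-03]
 [-1.50475115e-03 -1.65762507e-05 -9.99998868e-01]] 0.08805153435638004 [ 0.22277102 -0.03732761  0.00089622]
top 50.13418121559908 281.24015871752 208.5517722734281 [[0.0028, -0.9999, -0.0138, -0.0704], [-0.9917, -0.001, -0.1284, 0.6003], [0.1284, 0.014, -0.9916, 1.1327], [0.0, 0.0, 0.0, 1.0]] ['color', 'fov_y', 'cx', 'cy', 'camera_from_world']
side 49.2098314453022 284.38406912425535 205.48592617542488 [[-0.9339, -0.3576, -0.0008, 0.514], [-0.1937, 0.5077, -0.8395, 0.2162], [0.3006, -0.7838, -0.5434, 0.7476], [0.0, 0.0, 0.0, 1.0]] ['color', 'fov_y', 'cx', 'cy', 'camera_from_world']
wrist 65.58768723549471 279.3514760042853 209.91842311630117 [[0.2195, 0.9756, -0.0006, -0.6246], [0.9444, -0.2123, 0.2512, -0.0316], [0.2449, -0.0557, -0.9679, 0.3884], [0.0, 0.0, 0.0, 1.0]] ['color', 'fov_y', 'cx', 'cy', 'camera_from_world']
```

View pics/top0.png

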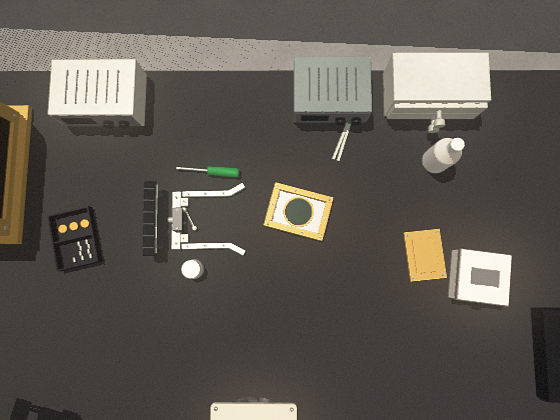

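View pics/side0.png

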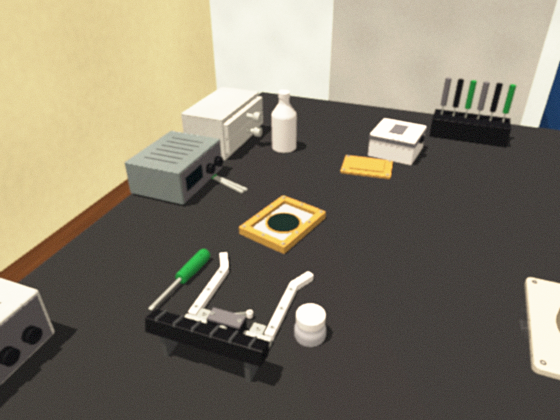

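View pics/wrist0.png

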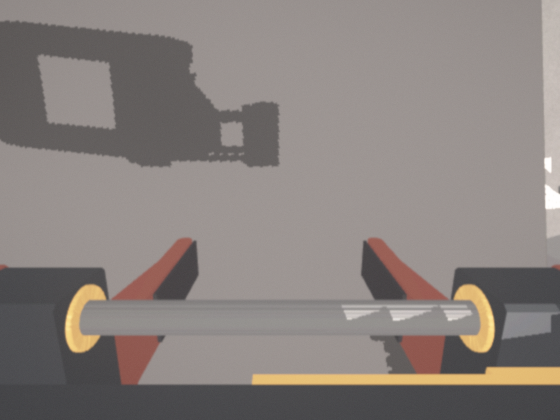

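The top view shows the cover at about (299,211), turned slightly, with the nest to its left, mouth facing right (mouth around x=243), switch at (178,218). The driver is above at (210,171), the jar below at (192,269), and the blank plate at (425,255). The side view agrees. I'll enlarge the crops to measure.

```bash
python3 - <<'E'
import cv2
a=cv2.imread('pics/top0.png')
cv2.imwrite('pics/top0_cov.png',cv2.resize(a[170:250,255:345],None,fx=7,fy=7,interpolation=cv2.INTER_CUBIC))
cv2.imwrite('pics/top0_nest.png',cv2.resize(a[160:285,140:255],None,fx=4.8,fy=4.8,interpolation=cv2.INTER_CUBIC))
b=cv2.imread('pics/side0.png')
cv2.imwrite('pics/side0_all.png',cv2.resize(b[185:365,140:340],None,fx=3.3,fy=3.3,interpolation=cv2.INTER_CUBIC))
E
```

```text
(no output)
```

View pics/top0_cov.png

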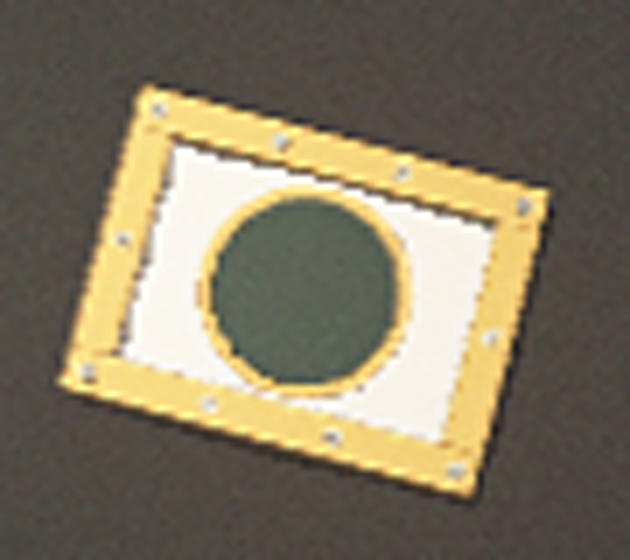

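View pics/top0_nest.png

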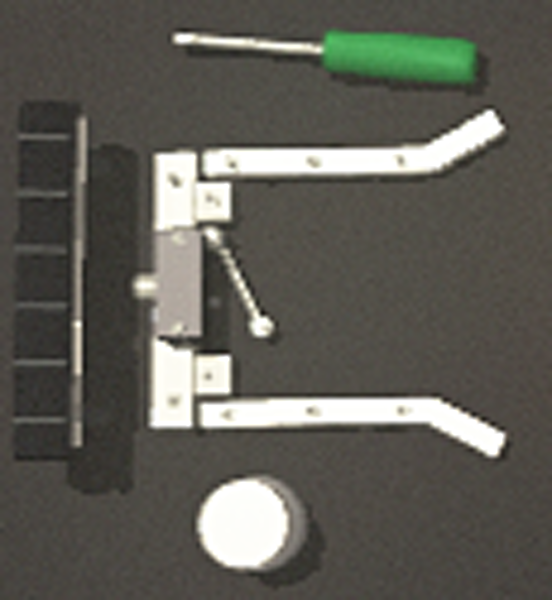

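View pics/side0_all.png

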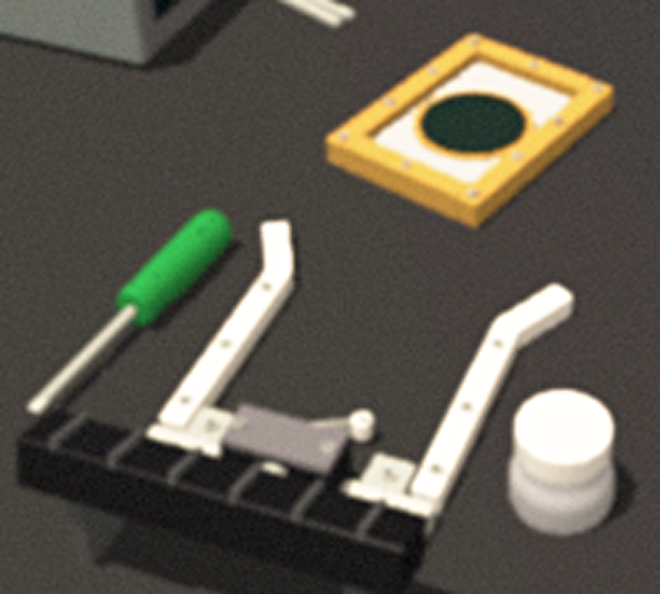

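```bash
cat > h.py <<'E'
import numpy as np, cv2, json
from scipy.optimize import least_squares
T={}
C={'top':(50.13418121559908,281.24015871752,208.5517722734281,[[0.0028,-0.9999,-0.0138,-0.0704],[-0.9917,-0.001,-0.1284,0.6003],[0.1284,0.014,-0.9916,1.1327],[0,0,0,1]]),
'side':(49.2098314453022,284.38406912425535,205.48592617542488,[[-0.9339,-0.3576,-0.0008,0.514],[-0.1937,0.5077,-0.8395,0.2162],[0.3006,-0.7838,-0.5434,0.7476],[0,0,0,1]])}
def ray(cam,uv,z):
    fv,cx,cy,M=C[cam]; M=np.array(M); f=210/np.tan(np.radians(fv/2))
    d=np.array([(uv[0]-cx)/f,(uv[1]-cy)/f,1.]); R=M[:3,:3]; U,_,V=np.linalg.svd(R); R=U@V
    o=-R.T@M[:3,3]; w=R.T@d
    return (o+w*(z-o[2])/w[2])
def crop(p,s,off): return [(p[0]+.5)/s-.5+off[0],(p[1]+.5)/s-.5+off[1]]
E
python3 - <<'E'
from h import *
def rect(P):
    P=np.array(P)[:,:2]; c=P.mean(0); d=(P[0]-P[1]+P[3]-P[2])/2  # toward nest
    return c,np.degrees(np.arctan2(d[1],d[0])),np.linalg.norm(d),np.linalg.norm((P[0]-P[3]+P[1]-P[2])/2)
t=[crop(p,7,(255,170)) for p in [(145,88),(548,190),(474,495),(60,380)]]
s=[crop(p,3.3,(140,185)) for p in [(328,142),(475,35),(613,88),(475,208)]]
for cam,q in (('top',t),('side',s)):
    P=[ray(cam,x,.018) for x in q]; print(cam,np.round(P,4).tolist()); print(rect(P))
n=lambda p:crop(p,4.8,(140,160))
N={'upL':(205,176),'upR':(425,172),'loL':(203,403),'loR':(430,398),'st1':(231,185),'st1b':(231,220),'st2':(231,355),'st2b':(231,392),'mouthU':(505,127),'mouthL':(505,438),'mUo':(490,110),'mLo':(497,457)}
for k,v in N.items(): print(k,np.round(ray('top',n(v),.014),4))
print('roller',ray('top',n((262,327)),.015),'pin',ray('top',n((213,237)),.015))
S={'st1 face far':(0,0)}
m=lambda p:crop(p,3.3,(140,185))
for k,v in {'up rail inner mouth bend':(293,283),'lo bend inner':(497,318),'up outer tip':(262,222),'lo inner tip':(553,287),'lo rail inner end':(415,490),'up rail inner end':(190,425),'roller':(361,425)}.items(): print(k,np.round(ray('side',m(v),.014),4))
E
```

```text
top [[0.6742, -0.0528, 0.018], [0.6349, -0.2061, 0.018], [0.5191, -0.177, 0.018], [0.5622, -0.0212, 0.018]]
(array([ 0.59762689, -0.11429873]), np.float64(75.06774641280242), np.float64(0.15990849994538328), np.float64(0.11788858466369619))
side [[0.6716, -0.0468, 0.018], [0.6303, -0.2034, 0.018], [0.5179, -0.1727, 0.018], [0.5584, -0.0165, 0.018]]
(array([ 0.59456946, -0.10984188]), np.float64(75.334428727837), np.float64(0.1616515359292812), np.float64(0.11681125216167423))
upL [0.6365 0.1963 0.014 ]
upR [0.6388 0.0733 0.014 ]
loL [0.51   0.1935 0.014 ]
loR [0.513  0.0683 0.014 ]
st1 [0.6314 0.1816 0.014 ]
st1b [0.6117 0.181  0.014 ]
st2 [0.5365 0.1788 0.014 ]
st2b [0.5161 0.1782 0.014 ]
mouthU [0.6643 0.029  0.014 ]
mouthL [0.4912 0.0267 0.014 ]
mUo [0.674  0.0375 0.014 ]
mLo [0.4808 0.031  0.014 ]
roller [0.55191107 0.16186937 0.015     ] pin [0.60202739 0.19057217 0.015     ]
up rail inner mouth bend [0.6328 0.0805 0.014 ]
lo bend inner [0.5134 0.0664 0.014 ]
up outer tip [0.6755 0.0373 0.014 ]
lo inner tip [0.4926 0.0307 0.014 ]
lo rail inner end [0.508  0.1962 0.014 ]
up rail inner end [0.6323 0.1979 0.014 ]
roller [0.5505 0.1666 0.014 ]
```

Findings, averaging both cameras: cover centre about (0.596, -0.112), heading 75.2°. Nest heading about 91.4°, home centre about (0.5755, 0.101). 

Plan: grip the trailing short bar at its middle with jaws along the cover's x. The inner finger goes in only 6 mm deep, clear of the plate and glass. Slide and turn it in, loosen, push home with the outer finger, then rise.

Request:
send_rows([
  [-0.5, 0.45, 0, 0, 0, 0, -0.27],
  [-1, 0.9, 0, 0, 0, 0, -0.27],
  [-1, 0.9, 0, 0, 0, 0, -0.27],
  [-1, 0.9, 0, 0, 0, 0, -0.27],
  [-1, 0.9, 0, 0, 0, 0, -0.27],
  [-1, 0.9, 0, 0, 0, 0, -0.27],
  [-1, 0.9, 0, 0, 0, 0, -0.27],
  [-1, 0.9, 0, 0, 0, 0, -0.27],
  [-1, 0.9, 0, 0, 0, 0, -0.27],
  [-1, 0.9, 0, 0, 0, 0, -0.27],
], grip_force=20)

```text
time_s: 0.98
position: [0.3262, 0.2694, 0.2363]
tcp_rot: [[0.207, 0.978, -0.001], [0.978, -0.207, 0.001], [0.0, -0.001, -1.0]]
force: [1.0, -0.3, -0.7]
grip_width: 0.0321
```

Request:
send_rows([
  [-1, 0.87, 0, 0, 0, 0, -0.27],
  [-1, 0.87, 0, 0, 0, 0, -0.27],
  [-1, 0.87, 0, 0, 0, 0, -0.27],
  [-1, 0.87, 0, 0, 0, 0, -0.27],
  [-1, 0.87, 0, 0, 0, 0, -0.27],
  [-1, 0.87, 0, 0, 0, 0, -0.27],
  [-1, 0.87, 0, 0, 0, 0, -0.27],
  [-1, 0.87, 0, 0, 0, 0, -0.27],
  [-1, 0.87, 0, 0, 0, 0, -0.27],
  [-1, 0.87, 0, 0, 0, 0, -0.27],
])

```text
time_s: 1.82
position: [0.5235, -0.0977, 0.2368]
tcp_rot: [[0.208, 0.978, 0.001], [0.978, -0.208, 0.002], [0.002, 0.001, -1.0]]
force: [0.5, 0.1, -0.3]
grip_width: 0.0317
```

Request:
send_rows([
  [-0.8, 0.8, 0.8, 0, 0, 0.2, -0.27],
  [-0.8, 0.8, 0.8, 0, 0, 0.2, -0.27],
  [-0.6, 0.6, 0.8, 0, 0, 0, -0.27],
  [0, 0, 0.8, 0, 0, 0, -0.27],
  [0, 0, 0, 0, 0, 0, -0.27],
  [0, 0, 0, 0, 0, 0, -0.27],
])

```text
time_s: 2.32
position: [0.5777, -0.1881, 0.1399]
tcp_rot: [[0.266, 0.964, 0.009], [0.964, -0.266, -0.001], [0.001, 0.008, -1.0]]
force: [-0.6, -0.3, 0.7]
grip_width: 0.0321
```

```bash
python3 - <<'E'
from rig import *
import cv2,numpy as np
for n in ['side','wrist']:
    c=read_camera(n); cv2.imwrite(f'pics/{n}1.png',c['color'][:,:,::-1])
    if n=='wrist': print(np.round(c['camera_from_world'],4).tolist())
o=get_obs();print(o['position'],o['tcp_rot'])
E
```

```text
[[0.2655, 0.9641, 0.0022, 0.027], [0.9312, -0.2571, 0.2585, -0.5936], [0.2497, -0.0666, -0.966, 0.1351], [0.0, 0.0, 0.0, 1.0]]
[ 0.57754405 -0.18725631  0.14082646] [[ 0.26447779  0.96434895  0.00908862]
 [ 0.96439088 -0.26447861 -0.00113358]
 [ 0.00131057  0.00906479 -0.99995806]]
```

View pics/wrist1.png

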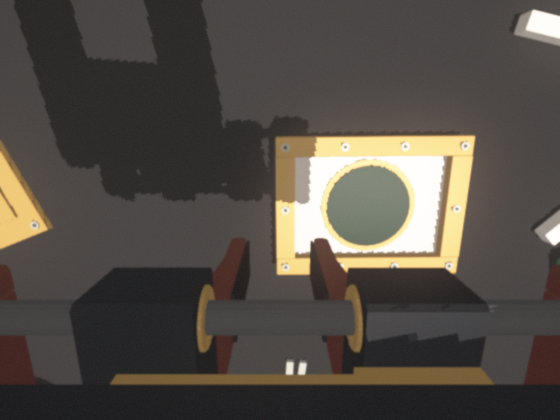

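View pics/side1.png

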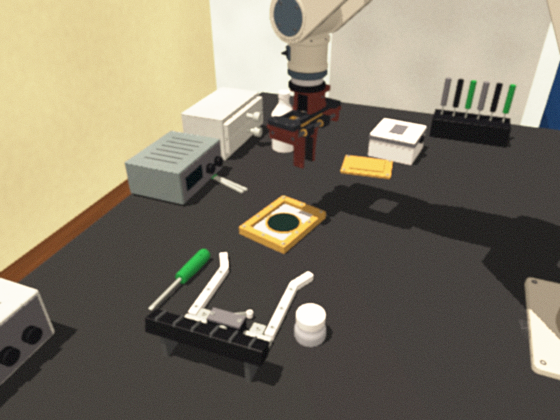

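The wrist view shows the cover's frame corners at about (275,137), (474,136), (458,272) and (277,274). The fingers sit just behind the trailing bar. I'll measure from this view too.

```bash
python3 - <<'E'
from h import *
C['wrist']=(65.58768723549471,279.3514760042853,209.91842311630117,[[0.2655,0.9641,0.0022,0.027],[0.9312,-0.2571,0.2585,-0.5936],[0.2497,-0.0666,-0.966,0.1351],[0,0,0,1]])
P=np.array([ray('wrist',p,.018) for p in [(474,136),(275,137),(277,274),(458,272)]])[:,:2]
print(P.round(4).tolist(),P.mean(0)); d=P[0]-P[1]+P[3]-P[2];print(np.degrees(np.arctan2(d[1],d[0])),np.linalg.norm(d)/2,np.linalg.norm(P[0]-P[3]+P[1]-P[2])/2)
print('rear bar mid',(P[1]+P[2])/2)
E
```

```text
[[0.5631, -0.0222], [0.5217, -0.1753], [0.637, -0.2057], [0.6781, -0.0497]] [ 0.59997588 -0.11323118]
75.05560569913392 0.1599485711271983 0.11878853551035388
rear bar mid [ 0.57935199 -0.19050046]
```

Request:
send_rows([
  [0.11, 0, 0.8, 0.07, 0, -0.06, -0.27],
  [0, 0, 0.8, 0, 0, 0, -0.27],
  [0, 0, 0.8, 0, 0, 0, -0.27],
  [0, 0, 0.3, 0, 0, 0, -0.27],
  [0, 0, 0, 0, 0, 0, -0.27],
])

```text
time_s: 2.83
position: [0.5842, -0.1816, 0.0682]
tcp_rot: [[0.252, 0.968, 0.015], [0.968, -0.252, -0.003], [0.001, 0.016, -1.0]]
force: [-1.3, 0.3, 0.4]
grip_width: 0.0322
```

```bash
python3 - <<'E'
from rig import *
import cv2,numpy as np
for n in ['side','wrist']:
    c=read_camera(n); a=c['color'][:,:,::-1]
    if n=='side': a=cv2.resize(a[100:260,210:400],None,fx=3.5,fy=3.5,interpolation=cv2.INTER_CUBIC)
    cv2.imwrite(f'pics/{n}2.png',a)
o=get_obs();print(o['position'],o['tcp_rot'])
E
```

```text
[ 0.58503277 -0.18212073  0.0696253 ] [[ 2.52278006e-01  9.67503581e-01  1.71063569e-02]
 [ 9.67654717e-01 -2.52245799e-01 -4.05047300e-03]
 [ 3.96159533e-04  1.75748922e-02 -9.99845471e-01]]
```

View pics/wrist2.png

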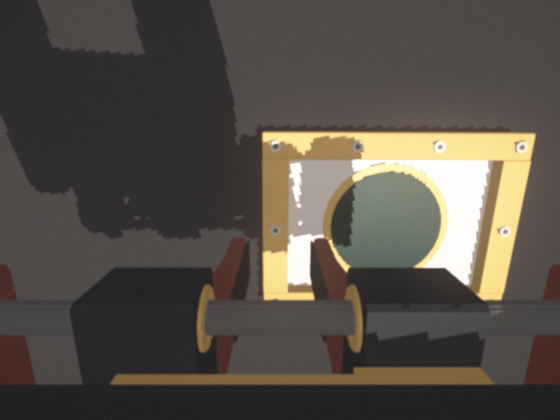

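View pics/side2.png

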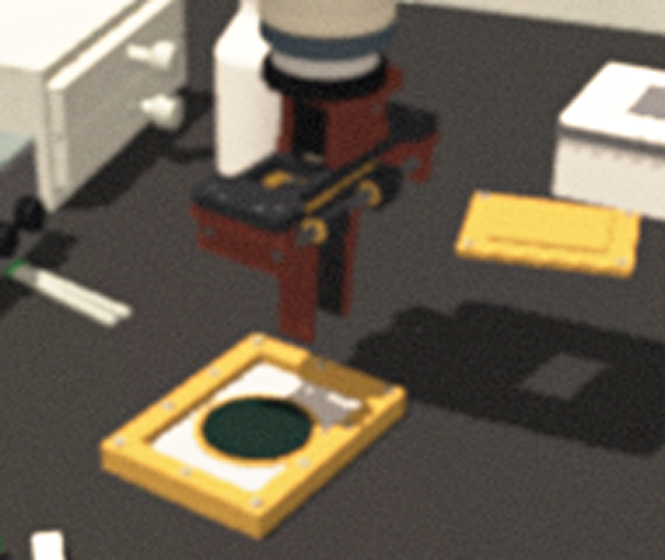

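The TCP drifted a few mm from measurement noise. In the wrist view the bar's centre is at column 276 and the finger midline at 280. I'll correct before going down.

Request:
send_rows([
  [-0.1, -0.18, 0.3, 0.14, 0, 0, -0.27],
  [0, 0, 0, 0, 0, 0, -0.27],
])

```text
time_s: 3.1
position: [0.5804, -0.1838, 0.0633]
tcp_rot: [[0.251, 0.968, 0.004], [0.968, -0.251, -0.001], [0.0, 0.004, -1.0]]
force: [-0.5, -0.6, 0.2]
grip_width: 0.0322
```

```bash
python3 - <<'E'
from rig import *
import cv2,numpy as np
for n in ['wrist']:
    c=read_camera(n); a=c['color'][:,:,::-1]
    cv2.imwrite(f'pics/{n}3.png',a)
o=get_obs();print(o['time_s'],o['position'],o['tcp_rot'])
E
```

```text
3.15 [ 0.58157545 -0.18409753  0.0642171 ] [[ 2.51542225e-01  9.67826173e-01  6.24562435e-03]
 [ 9.67846325e-01 -2.51536878e-01 -1.64025859e-03]
 [-1.64803464e-05  6.45739887e-03 -9.99979151e-01]]
```

View pics/wrist3.png

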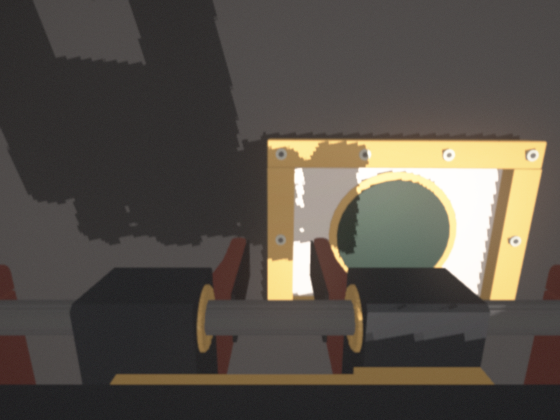

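The bar is now centred between the fingers (columns 268–294, midline 280). Going down.

Request:
send_rows([
  [0, -0.05, 0.6, 0.05, 0, 0, -0.27],
  [0, 0, 0.35, 0, 0, 0, -0.27],
  [0, 0, 0, 0, 0, 0, -0.27],
])

```text
time_s: 3.4
position: [0.5825, -0.1848, 0.038]
tcp_rot: [[0.252, 0.968, 0.006], [0.968, -0.252, -0.002], [-0.0, 0.006, -1.0]]
force: [-1.5, 0.3, -0.0]
grip_width: 0.0319
```

```bash
python3 - <<'E'
from rig import *
import cv2,numpy as np
for n in ['wrist','side']:
    c=read_camera(n); a=c['color'][:,:,::-1]
    if n=='side': a=cv2.resize(a[100:260,210:400],None,fx=3.5,fy=3.5,interpolation=cv2.INTER_CUBIC)
    cv2.imwrite(f'pics/{n}4.png',a)
o=get_obs();print(o['time_s'],o['position'],o['tcp_rot'],o['force'])
E
```

```text
3.5 [ 0.58292186 -0.18495487  0.03899125] [[ 2.52034435e-01  9.67695289e-01  6.66872907e-03]
 [ 9.67718152e-01 -2.52025071e-01 -2.22292468e-03]
 [-4.70426826e-04  7.01370374e-03 -9.99975293e-01]] [ 0.15243743 -0.7353643  -1.07470047]
```

View pics/wrist4.png

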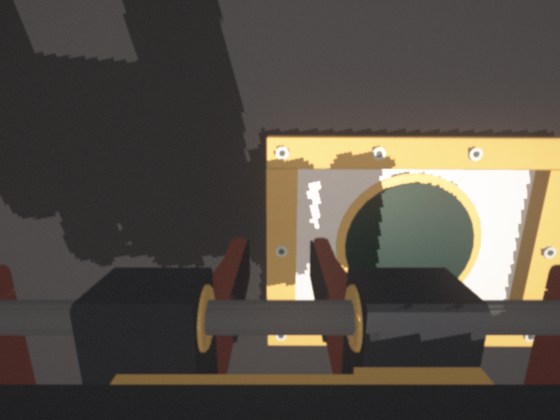

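View pics/side4.png

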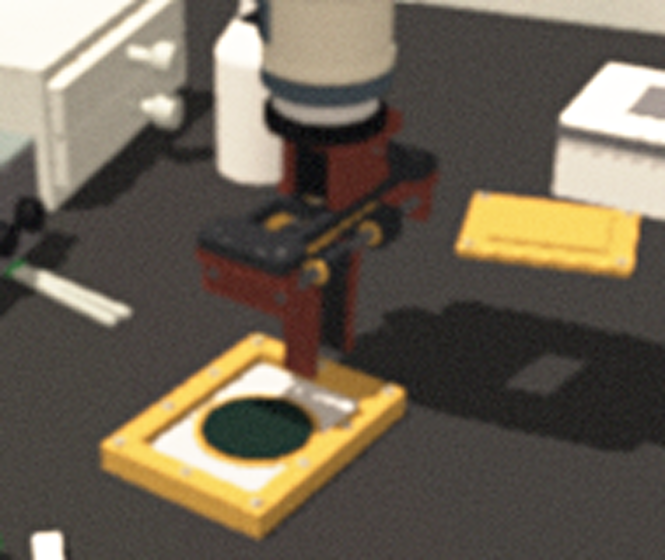

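The fingers straddle the bar (columns 266–297) and the inner finger is well off the glass. Last 9 mm down, then close.

Request:
send_rows([
  [0.02, -0.12, 0.32, 0.06, 0, 0, -0.27],
  [0, 0, 0, 0, 0, 0, -0.27],
])

```text
time_s: 3.67
position: [0.5802, -0.1837, 0.03]
tcp_rot: [[0.252, 0.968, 0.001], [0.968, -0.252, -0.001], [-0.001, 0.001, -1.0]]
force: [-0.4, 0.3, -0.1]
grip_width: 0.0319
```

Request:
send_rows([
  [0, 0, 0, 0, 0, 0, -1],
  [0, 0, 0, 0, 0, 0, -1],
  [0, 0, 0, 0, 0, 0, -1],
  [0, 0, 0, 0, 0, 0, -1],
], grip_force=20)

```text
time_s: 4.0
position: [0.5803, -0.1837, 0.0302]
tcp_rot: [[0.252, 0.968, 0.001], [0.968, -0.252, -0.001], [-0.001, 0.001, -1.0]]
force: [-0.4, -0.1, -2.9]
grip_width: 0.0158
```

```bash
python3 - <<'E'
from rig import *
import cv2,numpy as np
for n in ['top','side']:
    c=read_camera(n); a=c['color'][:,:,::-1]
    if n=='side': a=cv2.resize(a[100:260,210:400],None,fx=3.5,fy=3.5,interpolation=cv2.INTER_CUBIC)
    else: a=cv2.resize(a[160:285,140:345],None,fx=3.8,fy=3.8,interpolation=cv2.INTER_CUBIC)
    cv2.imwrite(f'pics/{n}5.png',a)
o=get_obs();print(o['time_s'],o['position'],o['tcp_rot'],o['force'],o['grip_width'])
E
```

```text
4.1 [ 0.58032793 -0.18371173  0.03020506] [[ 2.52243487e-01  9.67662989e-01  1.25025712e-03]
 [ 9.67663629e-01 -2.52242473e-01 -9.14112675e-04]
 [-5.69185055e-04  1.44040731e-03 -9.99998801e-01]] [-0.52372214 -0.02770043 -1.49698919] 0.015986753199946142
```

View pics/top5.png

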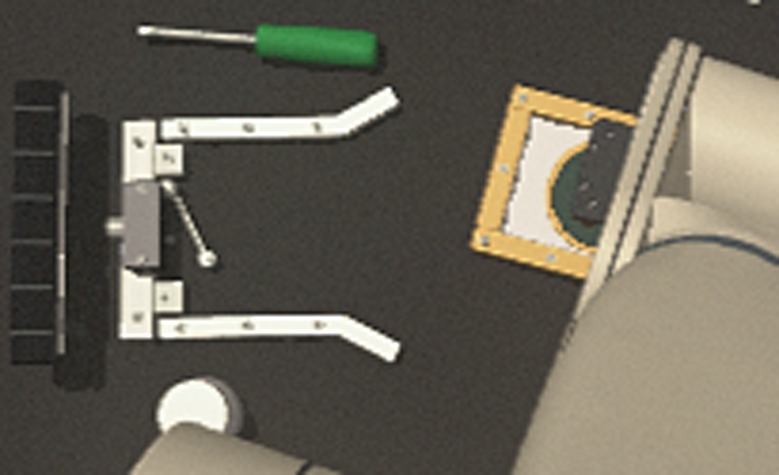

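View pics/side5.png

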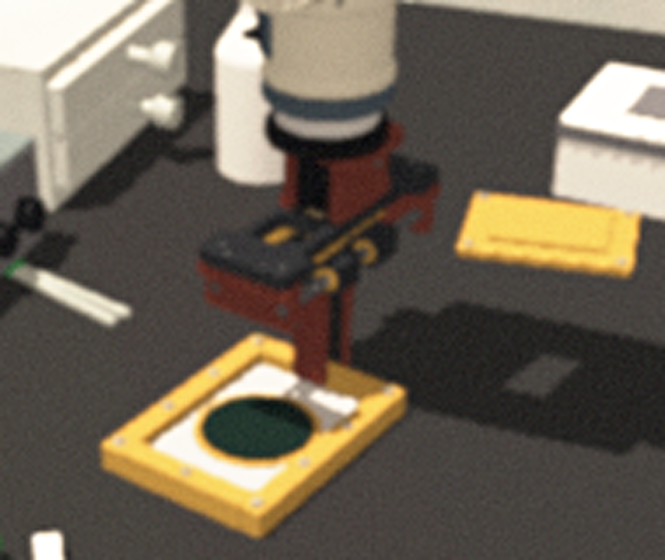

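Gripped (opening 16 mm), cover still flat. Now turn it about 16° onto the nest axis while sliding it forward, still outside the mouth.

Request:
send_rows([
  [0.25, -0.06, 0, 0, 0, -0.39, -1],
  [0.25, -0.05, 0, 0, 0, -0.39, -1],
  [0.25, -0.04, 0, 0, 0, -0.39, -1],
  [0.25, -0.03, 0, 0, 0, -0.39, -1],
  [0.25, -0.02, 0, 0, 0, -0.39, -1],
  [0.25, 0, 0, 0, 0, -0.39, -1],
  [0, 0, 0, 0, 0, 0, -1],
])

```text
time_s: 4.68
position: [0.582, -0.1383, 0.0302]
tcp_rot: [[-0.035, 0.999, 0.005], [0.999, 0.035, -0.002], [-0.002, 0.005, -1.0]]
force: [0.1, 2.3, -0.3]
grip_width: 0.0158
```

```bash
python3 - <<'E'
from rig import *
import cv2,numpy as np
for n in ['top','side','wrist']:
    c=read_camera(n); a=c['color'][:,:,::-1]
    if n=='side': a=cv2.resize(a[185:365,140:340],None,fx=3.3,fy=3.3,interpolation=cv2.INTER_CUBIC)
    elif n=='top': a=cv2.resize(a[160:285,140:345],None,fx=3.8,fy=3.8,interpolation=cv2.INTER_CUBIC)
    else: print(np.round(c['camera_from_world'],4).tolist())
    cv2.imwrite(f'pics/{n}6.png',a)
o=get_obs();print(o['time_s'],o['position'],o['tcp_rot'],o['force'],o['grip_width'])
E
```

```text
[[-0.0316, 0.9995, -0.0019, 0.1575], [0.9662, 0.031, 0.2558, -0.5374], [0.2558, 0.0062, -0.9667, 0.0378], [0.0, 0.0, 0.0, 1.0]]
4.8333 [ 0.58183042 -0.13921252  0.03018302] [[-0.03176077  0.99948424  0.00474406]
 [ 0.99949225  0.03177242 -0.00239931]
 [-0.0025488   0.00466545 -0.99998587]] [-0.20601951  1.96094868 -0.22929428] 0.015679242669626756
```

View pics/top6.png

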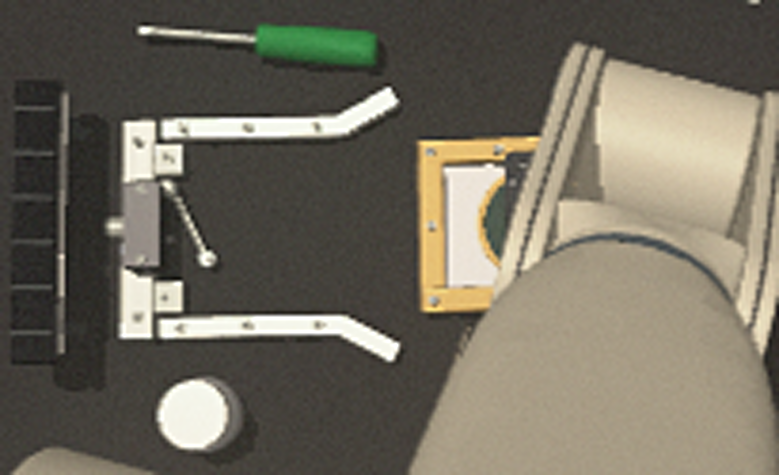

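View pics/side6.png

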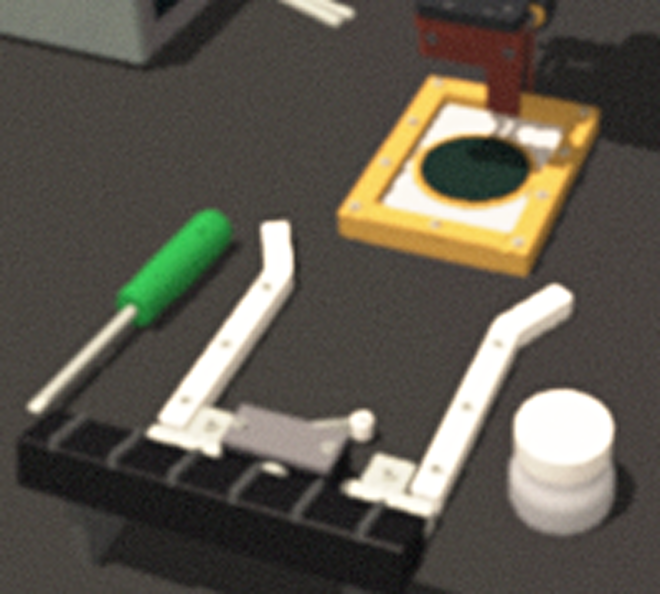

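View pics/wrist6.png

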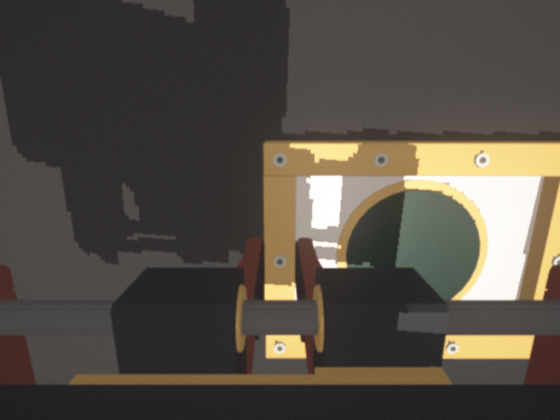

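Top crop: the leading edge runs from (418,141) to (420,313), mid row 227. The lane's mid row there is about 225, so the cover is roughly 1.5 mm and 0.8° off. I'll trim the yaw and slide in to the start of the lane.

Request:
send_rows([
  [0.3, -0.02, 0, 0.04, 0, 0.12, -1],
  [0.4, 0, 0, 0, 0, 0, -1],
  [0.4, 0, 0, 0, 0, 0, -1],
  [0.4, 0, 0, 0, 0, 0, -1],
  [0, 0, 0, 0, 0, 0, -1],
])

```text
time_s: 5.25
position: [0.5807, -0.0945, 0.0302]
tcp_rot: [[-0.011, 1.0, 0.001], [1.0, 0.011, -0.004], [-0.004, 0.001, -1.0]]
force: [0.5, 1.9, -0.8]
grip_width: 0.0156
```

```bash
python3 - <<'E'
from rig import *
import cv2,numpy as np
for n in ['top','side']:
    c=read_camera(n); a=c['color'][:,:,::-1]
    if n=='side': a=cv2.resize(a[185:365,140:340],None,fx=3.3,fy=3.3,interpolation=cv2.INTER_CUBIC)
    elif n=='top': a=cv2.resize(a[170:270,160:280],None,fx=6,fy=6,interpolation=cv2.INTER_CUBIC)
    cv2.imwrite(f'pics/{n}7.png',a)
o=get_obs();print(o['time_s'],o['position'],o['tcp_rot'],o['force'],o['grip_width'])
E
```

```text
5.35 [ 0.58069119 -0.09539381  0.03019256] [[-0.01146775  0.99993359  0.00114509]
 [ 0.99992487  0.01147259 -0.00431625]
 [-0.0043291   0.00109551 -0.99999003]] [-0.11554067  2.4978882  -1.39347031] 0.01590578254447216
```

View pics/top7.png

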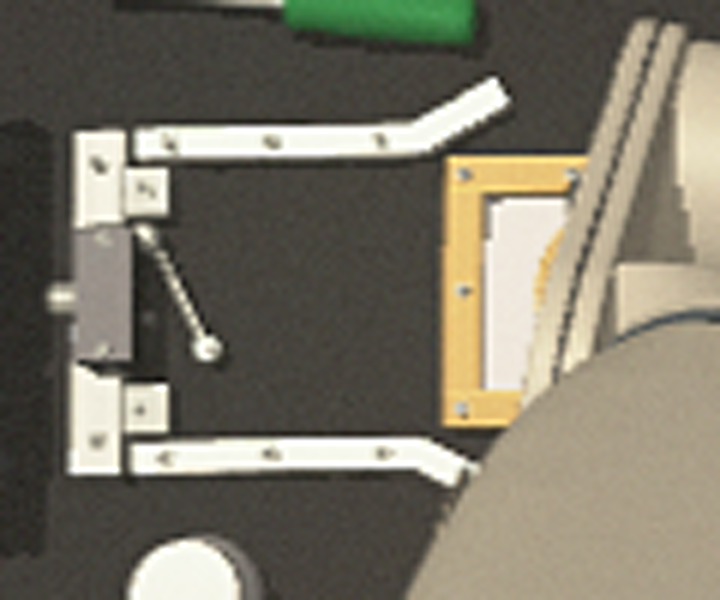

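View pics/side7.png

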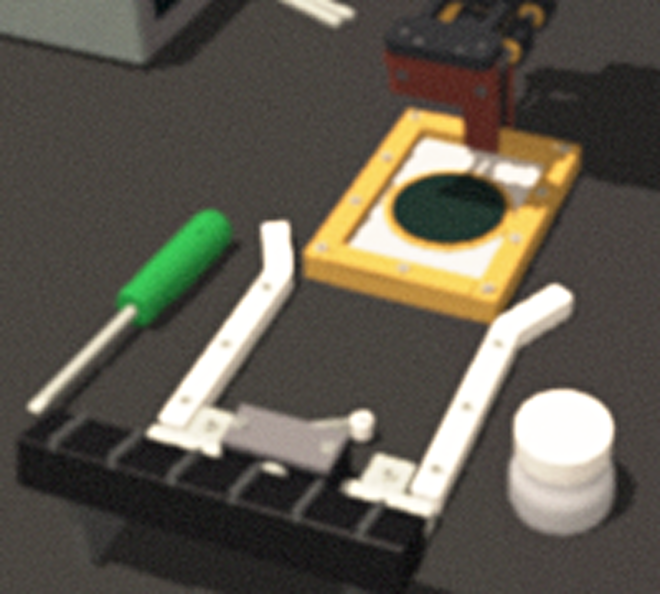

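Leading edge (445,156)–(441,428), mid row 292, against a lane mid row of about 295: roughly 1 mm too far in +x. Small trim and onward.

Request:
send_rows([
  [0.2, -0.03, 0, 0, 0.03, -0.04, -1],
  [0.3, 0, 0, 0, 0, 0, -1],
  [0.3, 0, 0, 0, 0, 0, -1],
  [0.3, 0, 0, 0, 0, 0, -1],
  [0, 0, 0, 0, 0, 0, -1],
])

```text
time_s: 5.77
position: [0.5794, -0.0607, 0.0302]
tcp_rot: [[-0.016, 1.0, 0.002], [1.0, 0.016, -0.001], [-0.001, 0.002, -1.0]]
force: [-0.2, 2.1, -0.8]
grip_width: 0.0157
```

```bash
python3 - <<'E'
from rig import *
import cv2,numpy as np
for n in ['top','side']:
    c=read_camera(n); a=c['color'][:,:,::-1]
    if n=='side': a=cv2.resize(a[185:365,140:340],None,fx=3.3,fy=3.3,interpolation=cv2.INTER_CUBIC)
    elif n=='top': a=cv2.resize(a[170:270,160:280],None,fx=6,fy=6,interpolation=cv2.INTER_CUBIC)
    cv2.imwrite(f'pics/{n}8.png',a)
o=get_obs();print(o['time_s'],o['position'],o['tcp_rot'],o['force'],o['grip_width'])
E
```

```text
5.8667 [ 0.57941295 -0.06133681  0.0301908 ] [[-0.01589501  0.99987205  0.00179905]
 [ 0.99987298  0.01589708 -0.00114466]
 [-0.00117312  0.00178063 -0.99999773]] [ 0.36783455  1.74324019 -0.85493519] 0.015614297649857861
```

View pics/top8.png

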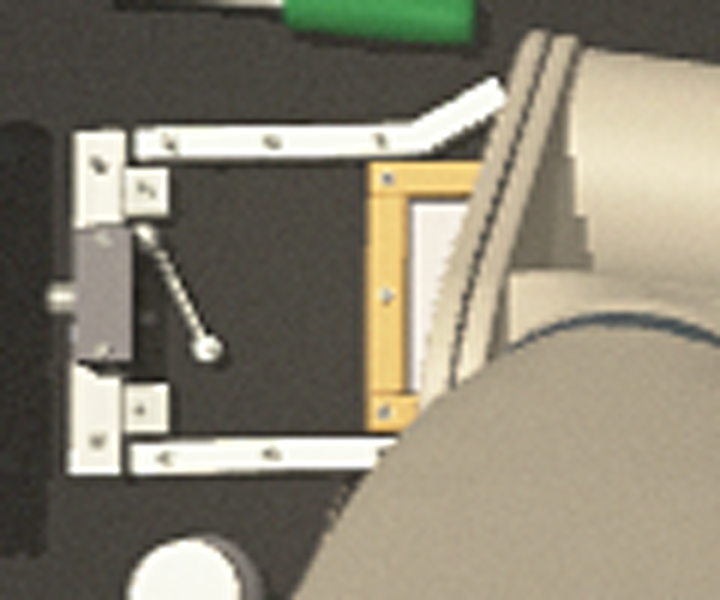

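View pics/side8.png

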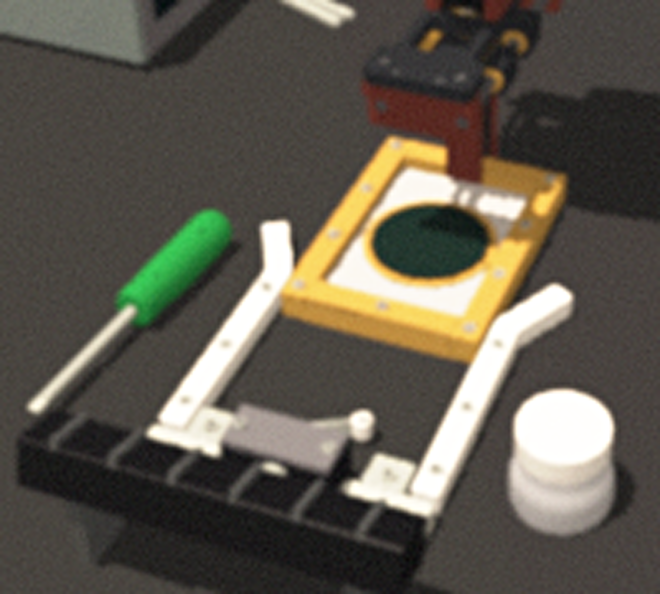

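The leading edge is in the lane and centred (rows 161 and 433, gaps about equal), with no rail contact force. Continuing.

Request:
send_rows([
  [0.35, 0, 0, 0, 0, -0.02, -1],
  [0.35, 0, 0, 0, 0, 0, -1],
  [0.35, 0, 0, 0, 0, 0, -1],
  [0, 0, 0, 0, 0, 0, -1],
])

```text
time_s: 6.2
position: [0.579, -0.0279, 0.0302]
tcp_rot: [[-0.017, 1.0, 0.002], [1.0, 0.017, -0.002], [-0.002, 0.002, -1.0]]
force: [-1.3, 2.3, -1.0]
grip_width: 0.0159
```

Request:
send_rows([
  [0.3, 0.01, 0, 0, 0, -0.02, -1],
  [0.3, 0, 0, 0, 0, 0, -1],
  [0.3, 0, 0, 0, 0, 0, -1],
  [0.3, 0, 0, 0, 0, 0, -1],
  [0, 0, 0, 0, 0, 0, -1],
])

```text
time_s: 6.62
position: [0.5784, 0.0123, 0.0302]
tcp_rot: [[-0.021, 1.0, 0.002], [1.0, 0.021, -0.002], [-0.002, 0.002, -1.0]]
force: [0.8, 0.6, -1.2]
grip_width: 0.0153
```

```bash
python3 - <<'E'
from rig import *
import cv2,numpy as np
for n in ['top','side']:
    c=read_camera(n); a=c['color'][:,:,::-1]
    if n=='side': a=cv2.resize(a[185:365,140:340],None,fx=3.3,fy=3.3,interpolation=cv2.INTER_CUBIC)
    elif n=='top': a=cv2.resize(a[170:270,160:280],None,fx=6,fy=6,interpolation=cv2.INTER_CUBIC)
    cv2.imwrite(f'pics/{n}9.png',a)
o=get_obs();print(o['time_s'],o['position'],o['tcp_rot'],o['force'],o['grip_width'])
E
```

```text
6.7167 [0.57843027 0.01154157 0.03017956] [[-0.02072854  0.99978294  0.00209591]
 [ 0.9997832   0.02073259 -0.00192886]
 [-0.0019719   0.00205547 -0.99999594]] [-0.47733511  2.40029365 -0.47544023] 0.01528701278587075
```

View pics/top9.png

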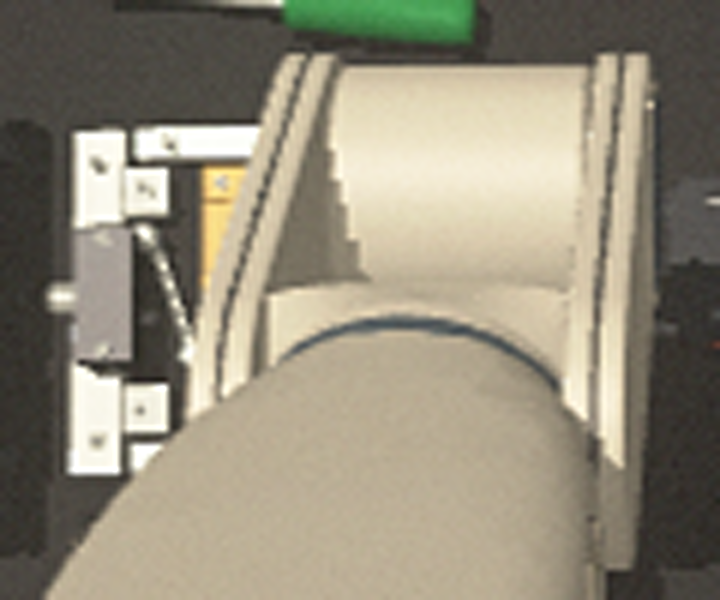

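View pics/side9.png

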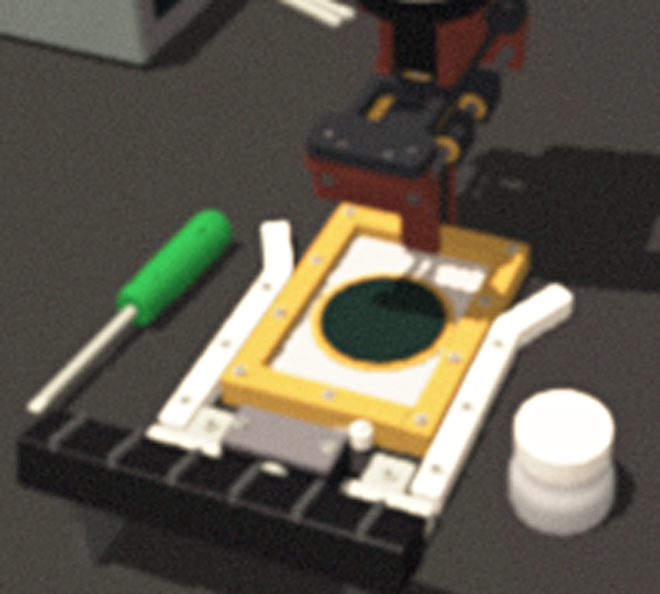

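In the top crop the leading edge is at column 203 and the stop face at 170, so about 13 mm remain; the roller is in contact. Advance 8 mm gripped, then loosen and push with the outer finger at the middle of the trailing edge, so the cover squares itself on both stops.

Request:
send_rows([
  [0.27, 0, 0, 0, 0, 0, -1],
  [0, 0, 0, 0, 0, 0, -1],
  [0, 0, 0, 0, 0, 0, -0.41],
  [0, 0, 0, 0, 0, 0, -0.41],
  [0, 0, 0, 0, 0, 0, -0.41],
])

```text
time_s: 7.13
position: [0.5786, 0.0201, 0.0305]
tcp_rot: [[-0.02, 1.0, 0.003], [1.0, 0.02, -0.002], [-0.002, 0.003, -1.0]]
force: [0.2, -0.1, 0.9]
grip_width: 0.0259
```

Request:
send_rows([
  [0.15, 0, 0, 0, 0, 0, -0.41],
  [0.12, 0, 0, 0, 0, 0, -0.41],
  [0.07, 0, 0, 0, 0, 0, -0.41],
  [0, 0, 0, 0, 0, 0, -0.41],
])

```text
time_s: 7.47
position: [0.5786, 0.0298, 0.0305]
tcp_rot: [[-0.019, 1.0, 0.003], [1.0, 0.019, -0.003], [-0.003, 0.003, -1.0]]
force: [0.1, -0.9, 0.6]
grip_width: 0.0258
```

Request:
send_rows([
  [0.05, 0, 0, 0, 0, 0, -0.41],
  [0.05, 0, 0, 0, 0, 0, -0.41],
])

```text
time_s: 7.63
position: [0.5786, 0.0325, 0.0305]
tcp_rot: [[-0.019, 1.0, 0.003], [1.0, 0.019, -0.003], [-0.003, 0.003, -1.0]]
force: [-0.2, -4.2, -0.3]
grip_width: 0.0264
```

Request:
send_rows([
  [0.04, 0, 0, 0, 0, 0, -0.41],
  [0, 0, 0, 0, 0, 0, -0.41],
])

```text
time_s: 7.8
position: [0.5785, 0.0338, 0.0305]
tcp_rot: [[-0.019, 1.0, 0.003], [1.0, 0.019, -0.004], [-0.004, 0.003, -1.0]]
force: [0.1, -1.5, -0.2]
grip_width: 0.0257
```

Request:
send_rows([
  [0.05, 0, 0, 0, 0, 0, -0.41],
  [0, 0, 0, 0, 0, 0, -0.41],
])

```text
time_s: 7.97
position: [0.5779, 0.034, 0.0305]
tcp_rot: [[-0.02, 1.0, 0.002], [1.0, 0.02, -0.006], [-0.006, 0.002, -1.0]]
force: [-0.9, -0.1, -0.2]
grip_width: 0.0258
```

Request:
send_rows([
  [0.05, 0, 0, 0, 0, 0, -0.41],
  [0, 0, 0, 0, 0, 0, -0.41],
])

```text
time_s: 8.13
position: [0.5774, 0.0342, 0.0305]
tcp_rot: [[-0.021, 1.0, 0.001], [1.0, 0.021, -0.007], [-0.007, 0.0, -1.0]]
force: [0.7, 0.1, -0.6]
grip_width: 0.026
```

```bash
cat > snap.py <<'E'
from rig import *
import cv2,numpy as np,sys
k=sys.argv[1]
for n in ['top','side','wrist']:
    c=read_camera(n); a=c['color'][:,:,::-1]
    if n=='side': a=cv2.resize(a[225:355,180:310],None,fx=4.6,fy=4.6,interpolation=cv2.INTER_CUBIC)
    elif n=='top': a=cv2.resize(a[170:270,160:280],None,fx=6,fy=6,interpolation=cv2.INTER_CUBIC)
    else: print(np.round(c['camera_from_world'],4).tolist())
    cv2.imwrite(f'pics/{n}{k}.png',a)
o=get_obs();print(o['time_s'],o['position'],o['tcp_rot'],o['force'],o['ft_torque'],o['grip_width'])
E
python3 snap.py 10
```

```text
[[-0.0203, 0.9998, -0.0065, -0.0221], [0.9676, 0.0213, 0.2517, -0.5389], [0.2518, -0.0011, -0.9678, 0.0407], [0.0, 0.0, 0.0, 1.0]]
8.2833 [0.57737337 0.03425985 0.03044669] [[-2.09028855e-02  9.99781367e-01  5.35527107e-04]
 [ 9.99756571e-01  2.09061445e-02 -7.05204543e-03]
 [-7.06169943e-03  3.87988647e-04 -9.99974991e-01]] [-1.31409272 -5.1777623   0.99830859] [-0.94996165  0.1704876  -0.04126122] 0.02607566433237162
```

View pics/side10.png

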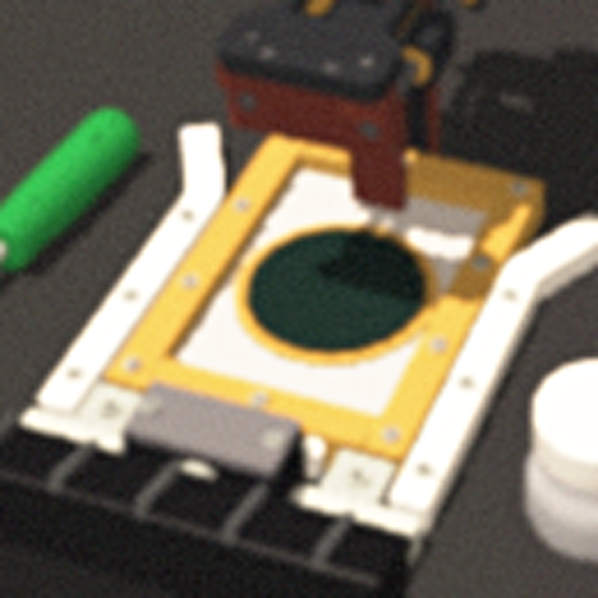

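View pics/wrist10.png

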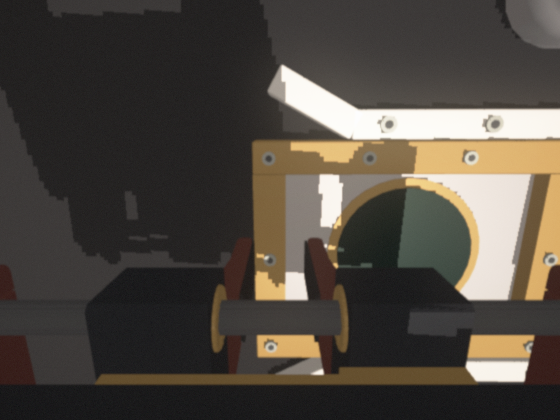

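View pics/top10.png

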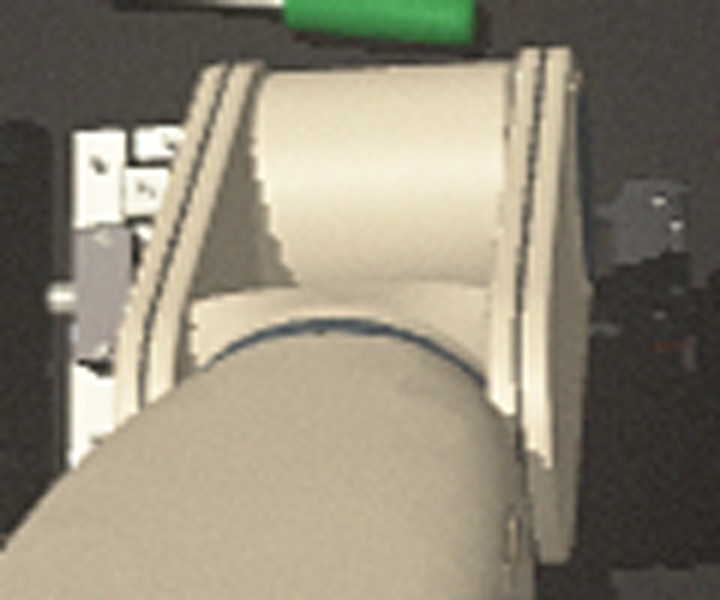

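The side view shows the cover's front edge at the stop blocks and the roller pressed in beside the switch. A firmer push will confirm it seats.

Request:
send_rows([
  [0.1, 0, 0, 0, 0.05, 0, -0.41],
  [0.05, 0, 0, 0, 0, 0, -0.41],
])

```text
time_s: 8.45
position: [0.5771, 0.0345, 0.0305]
tcp_rot: [[-0.024, 1.0, -0.0], [1.0, 0.024, -0.007], [-0.007, -0.0, -1.0]]
force: [0.7, -10.5, -0.4]
grip_width: 0.0262
```

Request:
send_rows([
  [0.1, 0, 0, 0, 0, 0, -0.41],
])

```text
time_s: 8.53
position: [0.5772, 0.0348, 0.0304]
tcp_rot: [[-0.026, 1.0, -0.0], [1.0, 0.026, -0.01], [-0.01, -0.0, -1.0]]
force: [1.1, -26.2, 0.1]
grip_width: 0.0263
```

The push reached 26 N without moving: solid stop contact. Now back off 4 mm within the jaw slack and look.

Request:
send_rows([
  [-0.13, 0, 0, 0, 0, 0, -0.41],
  [0, 0, 0, 0, 0, 0, -0.41],
])

```text
time_s: 8.7
position: [0.5775, 0.0303, 0.0305]
tcp_rot: [[-0.025, 1.0, 0.0], [1.0, 0.025, -0.01], [-0.01, -0.0, -1.0]]
force: [-1.0, 0.0, -0.3]
grip_width: 0.0263
```

```bash
python3 snap.py 11
```

```text
[[-0.0247, 0.9997, -0.0095, -0.0163], [0.9676, 0.0263, 0.2513, -0.539], [0.2515, -0.003, -0.9679, 0.041], [0.0, 0.0, 0.0, 1.0]]
8.85 [0.57741187 0.03115894 0.03047081] [[-2.55945720e-02  9.99672395e-01  1.40667125e-04]
 [ 9.99621025e-01  2.55946829e-02 -1.01349930e-02]
 [-1.01352730e-02 -1.18786992e-04 -9.99948630e-01]] [0.23550119 0.53577595 0.06518553] [ 0.0019454  -0.04885979  0.00636959] 0.02569317008347755
```

View pics/wrist11.png

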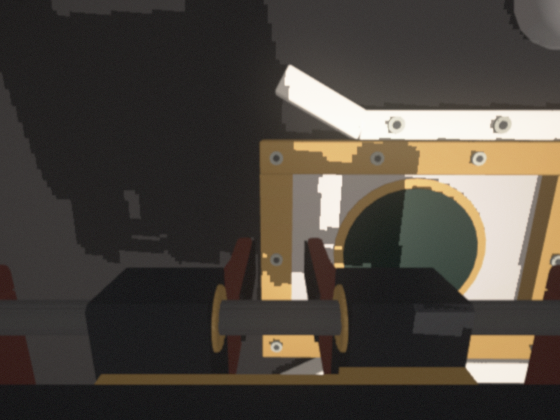

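View pics/side11.png

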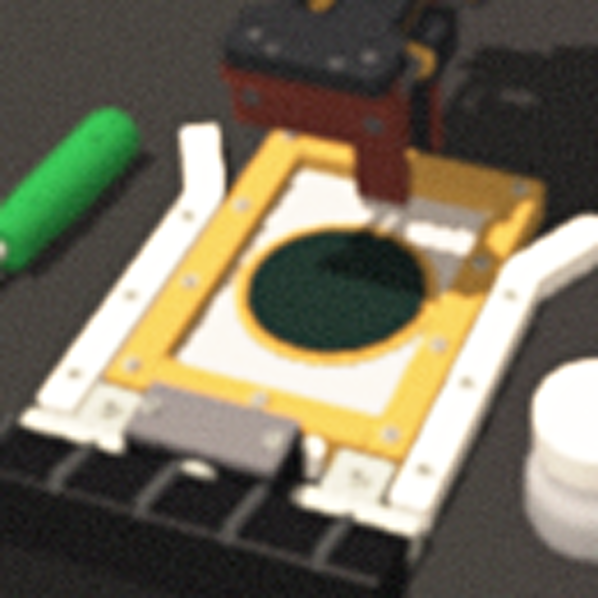

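Force is zero and both fingers stand clear of the bar (pads at columns 255 and 308, bar 262–292). Rise straight up and then away from the nest for a clear view.

Request:
send_rows([
  [0, 0, -0.4, 0, 0, 0, -0.41],
  [0, 0, -0.6, 0, 0, 0, -0.41],
  [0, 0, -1, 0, 0, 0, -0.41],
  [0, 0, -1, 0, 0, 0, -0.41],
  [0, 0, -1, 0, 0, 0, -0.41],
  [-1, 0, -0.6, 0, 0, 0, -0.41],
  [-1, 0, -0.6, 0, 0, 0, -0.41],
  [-1, 0, 0, 0, 0, 0, -0.41],
  [-1, 0, 0, 0, 0, 0, -0.41],
  [-1, 0, 0, 0, 0, 0, -0.41],
])

```text
time_s: 9.68
position: [0.5828, -0.1106, 0.2039]
tcp_rot: [[-0.04, 0.999, 0.005], [0.999, 0.04, -0.007], [-0.007, 0.005, -1.0]]
force: [0.7, -0.2, 0.0]
grip_width: 0.0259
```

Request:
send_rows([
  [-1, 0, 0, 0, 0, 0, -0.41],
  [-1, 0, 0, 0, 0, 0, -0.41],
  [-1, 0, 0, 0, 0, 0, -0.41],
  [-1, 0, 0, 0, 0, 0, -0.41],
  [0, 0, 0, 0, 0, 0, -0.41],
  [0, 0, 0, 0, 0, 0, -0.41],
])

```text
time_s: 10.18
position: [0.5887, -0.2382, 0.2127]
tcp_rot: [[-0.038, 0.999, 0.014], [0.999, 0.038, -0.008], [-0.008, 0.014, -1.0]]
force: [-0.6, 0.9, -0.0]
grip_width: 0.0259
```

```bash
python3 snap.py 12
```

```text
[[-0.0394, 0.9992, -0.0082, 0.2621], [0.9636, 0.0401, 0.2643, -0.5859], [0.2645, 0.0025, -0.9644, 0.2064], [0.0, 0.0, 0.0, 1.0]]
10.3333 [ 0.58878344 -0.23658147  0.21232332] [[-0.04068296  0.99908176  0.01343608]
 [ 0.99913579  0.04079246 -0.00797856]
 [-0.00851933  0.01309987 -0.9998779 ]] [-0.28521101  0.59110826  0.31394849] [ 0.0123472  -0.01297939  0.0456295 ] 0.025925297163695512
```

View pics/top12.png

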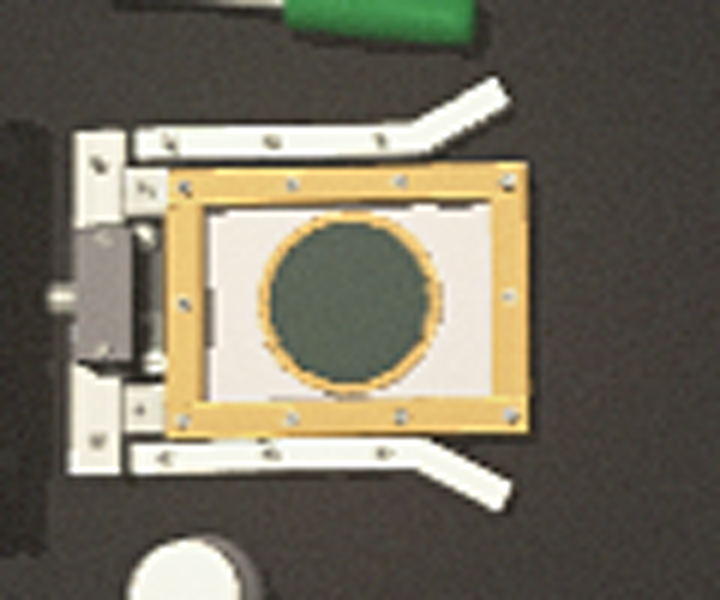

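View pics/side12.png

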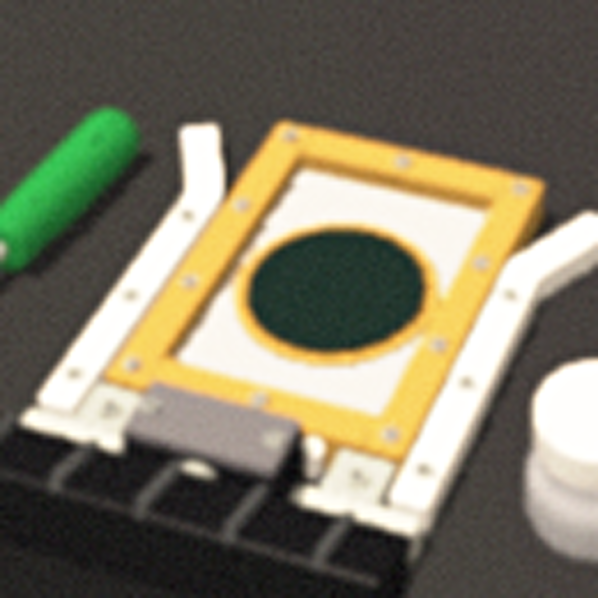

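The cover is in the lane with its front edge at column 167, touching both stop blocks, and the lever nearly parallel to it. A closer look to check it is square.

```bash
python3 - <<'E'
from rig import *
import cv2,numpy as np
acc={}
for n in ['top','side']:
    c=np.mean([read_camera(n)['color'].astype(float) for _ in range(4)],0).astype('uint8')[:,:,::-1]
    if n=='top': a=cv2.resize(c[188:250,168:208],None,fx=9.5,fy=9.5,interpolation=cv2.INTER_CUBIC); cv2.imwrite('pics/topfull13.png',c)
    else: a=cv2.resize(c[295:345,195:285],None,fx=8.5,fy=8.5,interpolation=cv2.INTER_CUBIC)
    cv2.imwrite(f'pics/{n}13.png',a)
E
```

```text
(no output)
```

View pics/top13.png

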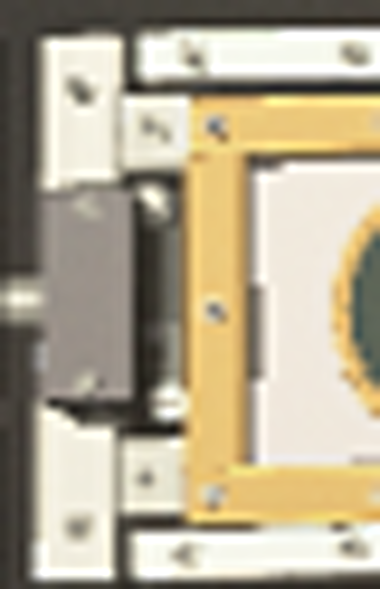

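View pics/side13.png

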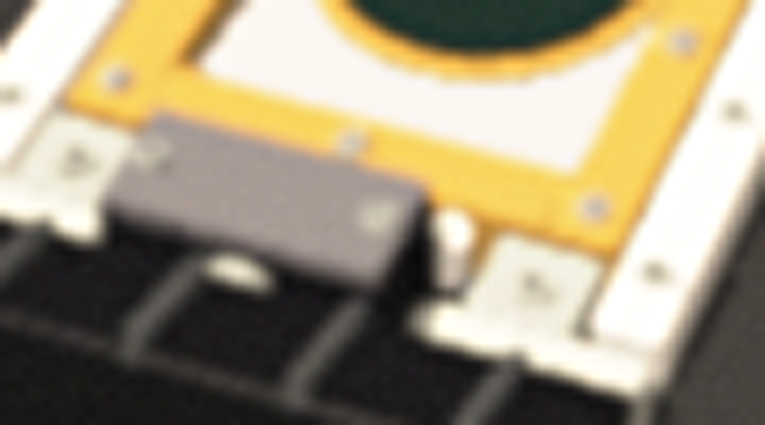

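View pics/topfull13.png

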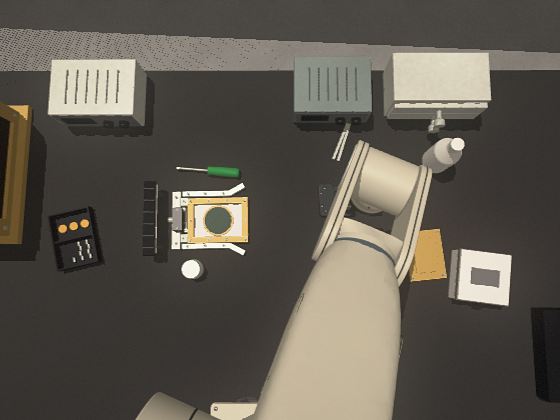

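The averaged views show the front edge meeting both stop blocks. Its slope matches the cross bar once perspective is allowed for, and the roller sits between the cover and the switch. The driver, jar and blank plate are at their original pixels, and the arm is clear with about zero force. Handing in.

```bash
python3 -c "
from rig import *
print(job_done())"
```

```text
the job is handed in; nothing more can be done
None
```

The window cover is in the nest, window up, home against both end stops with the lever held pressed in. The arm has let go and moved clear. I handed the job in at about 10.7 s on the robot's clock; no verdict is reported.

- **What I did:** I gripped the cover by its trailing frame bar at 20 N, with the inner finger only about 5 mm deep and clear of the plate and glass. I turned it about 16° onto the nest's axis and slid it in. Then I loosened the jaws and pushed the middle of the trailing edge until it stopped moving at about 26 N, backed off and rose.
- **Last checks:**
  - In the enlarged top and side views the front edge meets both stop blocks, and the roller is pressed in between the cover and the switch.
  - The driver, the jar and the part of the blank plate not hidden by the arm are where they started.
  - The force on the tool is about zero.
- **Limits of the checks:**
  - The images resolve squareness only to about 0.3°.
  - The lever angle was judged by eye.
  - The trailing edge ended about 4 mm further in than I had estimated from the cameras. I put this down to calibration and reading error in that estimate, since the hard stop and the final views both show the cover home.

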